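Proof-pull a brass hanging plate on the sloping spring gauge

TASK

Hang the brass plate by its large eye on the dark steel post of the sloping spring gauge, with the rest of the plate lying down the slope, and, holding it by the plate, pull it down the slope until the red pointer stands level with the green band; hold it there for a second, never letting the pointer get as far as the red. Then ease it gently back until the spring is fully home, without letting it snap, and leave the plate hanging on the post, lying flat on the slide bar. Leave the tape, the pot and the tub where they are.

Things in the scene. Friction and masses are not known exactly. Their poses are not given: they have to be found in the camera images.
- gauge: bolted-down spring gauge: steel base 270 x 120 mm on the bench and a blue board 280 x 120 x 10 mm that slopes at 30 degrees, low end (its -x) towards the robot, high end (+x) 165 mm high. Origin: centre of the underside of the base; z up, x horizontal towards the high end. The centre of the board's upper face is 95 mm above the origin.
- post_foot (a point): foot of the dark steel post, on the upper face of the aluminium slide bar. x up the slope, y across, z along the post (square to the slope: leans 30 degrees to the robot). Post 10 mm thick, 31 mm high, the last 7 mm tapered. The bar is 24 mm wide, its upper face 21 mm above the blue board, from 20 mm up-slope to 100 mm down-slope of the post; it moves with the post.
- slide (a joint): how far the slide bar with post and pointer has been pulled down the slope, m: 0 = home (spring pulls it there), 0.046 = end stop. Pull needed about 4 N at the start, rising by 3 N per 10 mm.
- pointer (a point): free tip (upper face) of the red pointer, a 4 mm wide red bar that reaches sideways (+y) from the slide bar, 48 mm up-slope of the post and 36 mm to its side; its upper face is 7 mm lower than the slide bar's. Moves with the slide. Axes as post_foot.
- mark (a point): centre of the upper face of the green band on the set mark, a strip 20 mm wide beside the pointer's path, 5 mm lower than the pointer's top. x up the slope, z square to it. Green from -6 to +6 mm along x, then white, then red from -10 to -24 mm (down-slope). Pointer and band are level when they have the same place along x. The mark is set differently each time; stiff, leave it.
- hanger: brass hanging plate 110 x 44 x 8 mm, about 0.3 kg, lying flat on the bench. Origin: centre of its underside; x along its length towards the end with the large eye, y across its width, z up.
- eye (a point): centre of the large eye (15 mm round through hole) of the brass plate, on the underside, 38 mm from the plate's centre along its x. Axes as the plate's.
- tape: red ring (tape roll), 90 mm across, 25 mm high; bystander. Origin: centre of its underside.
- pot: aluminium pot 76 mm across, 85 mm high, with a brush handle sticking out to 150 mm; bystander. Origin: centre of its underside.
- tub: white plastic tub 100 x 80 x 50 mm with brass discs; bystander. Origin: centre of its underside.
Mind the look-alikes: they are no part of the job. Of the things that look like the hanger, the middle-sized one is meant.

How it is judged (in metres and radians):
On the way, in this order (a step that is already met when the one before it is completed fails the run):
1. the plate's eye is on the post, at least half way down it (x of eye in the frame of post_foot between -0.006 and 0.006 m and y of eye in the frame of post_foot between -0.006 and 0.006 m and z of eye in the frame of post_foot between -0.004 and 0.015 m and angle between the z axis of hanger and the z axis of post_foot, either way round below 0.2 rad and value of joint slide below 0.01 m), for 0.2 s.
2. pulled by the plate, the pointer stands level with the green band (within 6 mm) and is held there (x of eye in the frame of post_foot between -0.006 and 0.006 m and y of eye in the frame of post_foot between -0.006 and 0.006 m and z of eye in the frame of post_foot between -0.004 and 0.018 m and angle between the z axis of hanger and the z axis of post_foot, either way round below 0.2 rad and x of pointer in the frame of mark between -0.006 and 0.006 m and contact force between hanger and gauge above 3 N and contact force between the fingers and gauge below 2 N), for 0.6 s.
At the end, for the whole second after the job is handed in: The plate hangs by its large eye on the post (eye centre within 6 mm of the post's axis each way, underside within 4 mm of the slide bar, plate parallel to the slope within 0.2 rad, its centre down-slope of the post), at rest, and the slide is home within 3 mm (x of eye in the frame of post_foot between -0.006 and 0.006 m and y of eye in the frame of post_foot between -0.006 and 0.006 m and z of eye in the frame of post_foot between -0.004 and 0.004 m and angle between the z axis of hanger and the z axis of post_foot, either way round below 0.2 rad and value of joint slide below 0.003 m and linear speed of hanger below 0.02 m/s and x of hanger in the frame of post_foot below 0 m); the robot touches nothing.
It fails at once if the pointer reaches the red, 10 mm beyond the middle of the green band (x of pointer in the frame of mark below -0.01 m).
It fails at once if the slide snaps back (faster than 0.25 m/s) (velocity of joint slide below -0.25 m/s).
It fails at once if the tape is moved more than 20 mm (distance of tape from where it was at the start of the episode above 0.02 m).
It fails at once if the pot is moved more than 20 mm (distance of pot from where it was at the start of the episode above 0.02 m).
It fails at once if the tub is moved more than 20 mm (distance of tub from where it was at the start of the episode above 0.02 m).
It also fails if it takes over 54 s, if anything falls off the work surface, if the arm or the gripper's body presses on something with over 40 N, if the wrist force passes 120 N, or if a joint passes its speed limit or range.

ROBOT

A 6-joint arm with a two-finger parallel gripper is mounted at the origin on the work surface. World frame = base frame: x ahead of the robot, y to its left, z up, the work surface at z = 0. Lengths are in mm, angles in rad, forces in N, time in s.
With the tool pointing down it reaches from about 375 to 925 mm from the base axis. Payload 5.7 kg.
Tool frame: the origin (TCP) lies on the centre line of the jaws, within the pads' length; the fingertips stand 22 mm ahead of it and the grasp point (between the pads) lies 3 mm ahead of it; z points along the fingers, y is the line along which they close (so a half turn about z gives the same grasp; the last joint's range is limited). The gripper opens to 85 mm and grips with 20 to 120 N. Pads are 22 mm wide; open, the fingers measure 114 mm over their backs; the gripper's body (76 mm by 85 mm) begins 54 mm behind the grasp point. The pads swing forward as they close: fully open they stand 13 mm farther back than shut.
Start: joints at [-1.256, 0.359, 1.51, -0, 1.272, -0.115], TCP at [249.996, -545.406, 253.267] pointing down, gripper open.
Joint ranges: [-2.97, 2.97], [-1.01, 2.36], [0.21, 2.38], [-0.96, 4.11], [0.2, 2.71], [-2.98, 2.98]. Speed limits (rad/s): [2.39, 2.39, 3.14, 3.14, 3.14, 3.14].

INTERFACE

Orientations are given as [roll, pitch, yaw] about the fixed x, y, z axes, in that order (R = Rz(yaw) Ry(pitch) Rx(roll)).
In Python, from cell import bot gives the robot as it stands.
- The arm moves only by the shell command python3 -m handwheel 'ROWS' [OPENING]. ROWS is JSON, a list of rows, each an object with "linear": the shift along the world's x, y, z as a fraction of full scale, a list of three; "spin": the turn about the world's z as a fraction of full scale. In form: [{"linear": [dx, dy, dz], "spin": spin}, ...]. A call has 1 to 5 rows; each row shifts and turns the commanded pose from where the row before left it; what a row does not reach is not made up. Full scale, the value 1, is 150 mm for a shift and pi rad for a turn. A row lasts 1/12 s, in which the tool goes at most 41.7 mm and 7.16 degrees, less where a joint would pass 70% of its speed; a pose out of reach is approached as far as the arm can. A call with a number of a shift or a turn outside -1 to 1 is refused whole. A call with a gripper value outside its range is refused whole. OPENING is the opening, from -1 (shut) to 1 (fully open), set as the call begins (- or left out, the last holds). The fingers move at their own pace and stop on an object; the grip force is fixed at half the most. Time passes only in rows, so rows that do not move let the fingers close. It gives the time, the measured TCP pose, the force, the opening and the grip force at its end, in the units of the state.
- bot.state(): the state, without advancing time (a new reading comes with each control period).
- bot.get_image(name): name is "side" or "top" or "wrist"; returns the picture (420x560x3 uint8, red, green, blue); there is no depth.
- bot.calibration(name): a dict with "fovy" (degrees; the focal length in pixels is half the picture's height over the tangent of half this angle, whatever the lens; pixels are square), "cx", "cy" (the principal point, pixels), "distortion" ([k1, k2, p1, p2, k3] as OpenCV has them; the pictures are not rectified), "world_to_cam" (4x4, takes a point from world to camera coordinates). Camera axes: x right, y down, z forward; pixel columns grow to the right and rows downward; lengths in mm; the calibration is good to about 2 mm. A picture is of the moment at which its call begins: read the wrist's pose just before it. calibration takes no time and is no camera call; for the wrist camera it gives the pose at the moment of the call.
- bot.sign_off(): hands the job in; it is judged then, once.
The state is a dict: "clock": time; "q": joint angles; "qvel": joint speeds; "tau": joint torques, N m; "tool_pos": TCP position; "orientation": TCP orientation; "ft_force": force on the tool from outside, world axes, zero at the start; "wrist_torque": the same for the moment, N m; "width": opening from 0.0 (shut) to 1.0 (fully open); "grasp_force": force on a finger pad.
Only numpy, scipy, OpenCV 4.12 (cv2) and the standard library are available. Lean on these libraries where they do the work, as an engineer would, in place of code of your own. Each camera call takes 0.05 s, during which the arm holds its last target. There are 200 camera calls.

## Working session

There is one attempt and no reset: what is moved stays moved. The work goes in short steps, Python scripts to look and compute and a shell command to move; the robot and the scene stay as the last step left them, time stands still between calls to the robot, and variables do not carry over. Pictures are saved under pics/ and viewed, at most 10 in all, crops included, and the job is handed in when it is done.

```bash
ls; mkdir -p pics; python3 - <<'E'
from cell import bot
import cv2,json
for n in("top","side"):
    cv2.imwrite(f"pics/{n}0.png",bot.get_image(n)[:,:,::-1]); print(n,{k:(v.tolist() if hasattr(v,'tolist') else v) for k,v in bot.calibration(n).items()})
print(bot.state())
E
```

```text
pics
top {'fovy': 51.106171896213766, 'cx': 277.0372742334392, 'cy': 209.76335770006418, 'distortion': [-0.14159883365186088, 0.0, 0.0, 0.0, 0.0], 'world_to_cam': [[-0.0032183858799138937, -0.9998854477330914, 0.014789638397287804, 54.38824443563089], [-0.9933787657810834, 0.0014982805676267005, -0.11487551022995335, 561.243459692721], [0.11484019195203138, -0.01506142645751828, -0.9932697940365877, 1084.9824837384108], [0.0, 0.0, 0.0, 1.0]]}
side {'fovy': 51.453746280018095, 'cx': 275.8565988958398, 'cy': 200.24212586981125, 'distortion': [-0.06436790186535253, 0.0, 0.0, 0.0, 0.0], 'world_to_cam': [[-0.9214618079053435, -0.38846519456377, -0.0017114860058768475, 539.0053687736137], [-0.18254781000506123, 0.4368944899237716, -0.8807948125055027, 191.56962159211818], [0.3429058670162586, -0.8113063523027413, -0.4734950570798477, 1014.6279292712202], [0.0, 0.0, 0.0, 1.0]]}
{'clock': 0.1, 'q': array([-1.25611237e+00,  3.59416109e-01,  1.51132415e+00, -1.37126209e-05,
        1.27248643e+00, -1.15075691e-01]), 'qvel': array([ 6.22835546e-04, -1.13653684e-03, -1.27404655e-03, -1.11433785e-03,
       -9.91728736e-04, -9.52172745e-05]), 'tau': array([-1.12558024e-03, -5.28653312e+01, -2.79349601e+01, -2.66237785e-04,
        5.02684736e-03, -1.26551015e-05]), 'tool_pos': array([ 249.81583612, -544.89285844,  252.54766591]), 'orientation': array([-3.13996791e+00, -1.74610007e-04,  4.29763547e-01]), 'ft_force': array([ 0.25844267, -0.22262867,  0.32073316]), 'wrist_torque': array([-0.09183228,  0.0159305 ,  0.00141143]), 'grasp_force': 0.0, 'width': 1.0002344671226548}
```

View pics/top0.png

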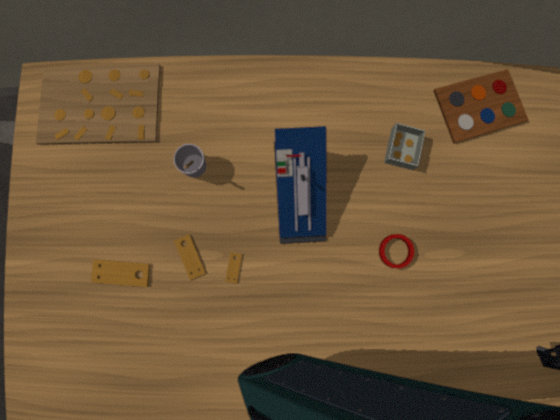

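View pics/side0.png

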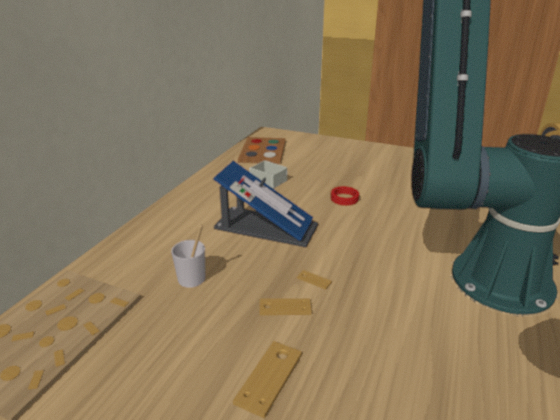

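Look-alikes in the top view: large plate (122,273), middle plate (190,256), small plate (234,267), plus the brass shapes on the board at top left. By the description I choose the middle one at (190,256) and check it in a crop.

```bash
cat > h.py <<'E'
from cell import bot
import numpy as np, cv2
def cam(n):
    c=bot.calibration(n); f=210/np.tan(np.radians(c["fovy"]/2))
    return np.array([[f,0,c["cx"]],[0,f,c["cy"]],[0,0,1]]),np.array(c["distortion"]),np.array(c["world_to_cam"])
def ray(C,uv):
    K,d,T=C; p=cv2.undistortPoints(np.array([[uv]],float),K,d)[0,0]
    return -T[:3,:3].T@T[:3,3], T[:3,:3].T@np.array([*p,1])
def at_z(C,uv,z):
    o,r=ray(C,uv); return o+r*(z-o[2])/r[2]
def proj(C,P):
    K,d,T=C; return cv2.projectPoints(np.atleast_2d(np.array(P,float)),cv2.Rodrigues(T[:3,:3])[0],T[:3,3],K,d)[0][:,0]
def shoot(name,fn):
    C=cam(name); im=bot.get_image(name); cv2.imwrite(fn,im[:,:,::-1]); return C,im
E
python3 - <<'E'
from h import *
C=cam("top")
for n,uv,z in(("mid",(190,256),8),("big",(122,273),8),("small",(234,267),8),("postish",(304,178),130),("lowL",(281,242),20),("lowR",(326,241),20),("hiL",(276,128),165),("hiR",(326,127),165),("tape",(397,251),25),("pot",(189,158),85),("tub",(405,145),50)): print(n,at_z(C,uv,z).round(0))
im=cv2.imread("pics/top0.png")
a=cv2.resize(im[225:295,80:250],None,fx=4.5,fy=4.5,interpolation=2)[:,:760]
cv2.imwrite("pics/c1.png",a)
im=cv2.imread("pics/top0.png")
E
```

```text
mid [445. 277.   8.]
big [399. 456.   8.]
small [417. 164.   8.]
postish [625.  -9. 130.]
lowL [480.  43.  20.]
lowR [482. -72.  20.]
hiL [735.  57. 165.]
hiR [738. -59. 165.]
tape [ 455. -255.   25.]
pot [684. 271.  85.]
tub [ 728. -280.   50.]
```

View pics/c1.png

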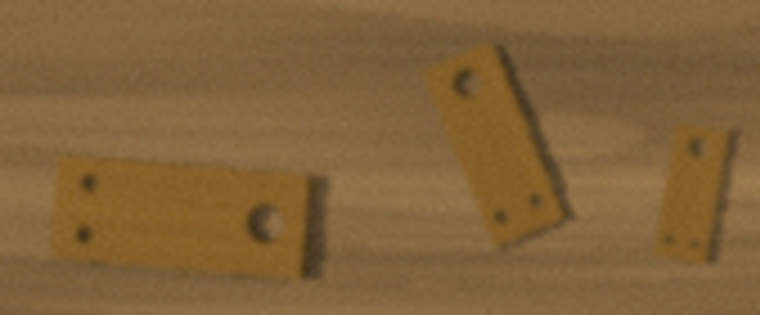

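Middle plate confirmed: eye near pixel (183.8,243.4), small holes near (195.1,271.4). Moving over it.

```bash
python3 -m handwheel '[{"linear":[0.2,0.18,0],"spin":0},{"linear":[0.2,0.18,0],"spin":0},{"linear":[0.2,0.18,0],"spin":0},{"linear":[0.2,0.18,0],"spin":0},{"linear":[0.2,0.18,0],"spin":0}]'
python3 -m handwheel '[{"linear":[0.02,0.27,0],"spin":0},{"linear":[0.02,0.27,0],"spin":0},{"linear":[0.02,0.27,0],"spin":0},{"linear":[0.02,0.27,0],"spin":0},{"linear":[0.02,0.27,0],"spin":0}]'
python3 -m handwheel '[{"linear":[0.02,0.27,0],"spin":0},{"linear":[0.02,0.27,0],"spin":0},{"linear":[0.02,0.27,0],"spin":0},{"linear":[0.02,0.27,0],"spin":0},{"linear":[0.02,0.27,0],"spin":0}]'
python3 -m handwheel '[{"linear":[0,0.27,0],"spin":0},{"linear":[0,0.27,0],"spin":0},{"linear":[0,0.27,0],"spin":0},{"linear":[0,0.27,0],"spin":0},{"linear":[0,0.27,0],"spin":0}]'
python3 -m handwheel '[{"linear":[0,0.2,0],"spin":0},{"linear":[0,0.2,0],"spin":0},{"linear":[0,0,0],"spin":0},{"linear":[0,0,0],"spin":0}]'
python3 - <<'E'
from h import *
C,im=shoot("wrist","pics/w1.png")
s=bot.state();print(s["clock"],s["tool_pos"],s["orientation"]); print(C)
print("expect mid",proj(C,[[445,277,8]]))
C,im=shoot("top","pics/t1.png")
E
```

```text
clock: 0.52
tool_pos: [400.8, -408.8, 252.9]
orientation: [-3.141, 0.0, 0.429]
ft_force: [0.8, -0.3, -0.4]
width: 1.0
grasp_force: 0.0
clock: 0.93
tool_pos: [414.5, -205.8, 252.9]
orientation: [-3.141, 0.0, 0.429]
ft_force: [0.3, 0.7, 0.2]
width: 0.998
grasp_force: 0.0
clock: 1.35
tool_pos: [429.4, -3.5, 253.2]
orientation: [-3.141, 0.0, 0.429]
ft_force: [1.0, 0.4, -0.8]
width: 1.002
grasp_force: 0.0
clock: 1.77
tool_pos: [429.2, 199.1, 253.2]
orientation: [-3.142, 0.0, 0.43]
ft_force: [1.0, -1.0, 0.2]
width: 0.993
grasp_force: 0.0
clock: 2.1
tool_pos: [429.5, 258.3, 252.8]
orientation: [-3.142, 0.001, 0.433]
ft_force: [-0.3, -0.7, -0.4]
width: 0.998
grasp_force: 0.0
2.15 [429.45173397 257.06749868 252.80347994] [3.14123743e+00 1.33157084e-03 4.31469084e-01]
(array([[290.80251131,   0.        , 281.72461035],
       [  0.        , 290.80251131, 213.07120524],
       [  0.        ,   0.        ,   1.        ]]), array([-0.04496964,  0.        ,  0.        ,  0.        ,  0.        ]), array([[ 4.19340600e-01, -9.07828873e-01, -4.44927036e-04,
         5.56056986e+01],
       [-8.72234166e-01, -4.03034634e-01,  2.77075158e-01,
         4.42645332e+02],
       [-2.51716150e-01, -1.15800783e-01, -9.60848146e-01,
         5.17552109e+02],
       [ 0.00000000e+00,  0.00000000e+00,  0.00000000e+00,
         1.00000000e+00]]))
expect mid [[274.37038122 169.45132836]]
```

View pics/w1.png

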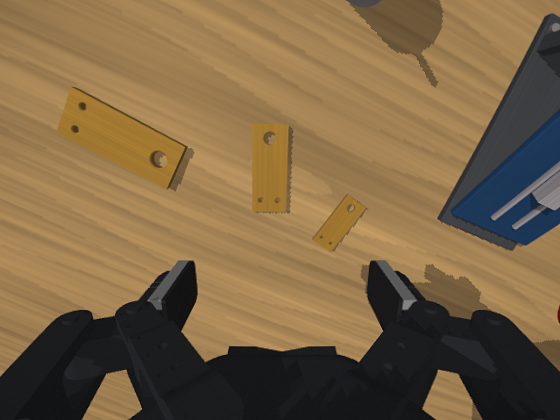

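The wrist view shows the middle plate with top corners (252.5,125),(291,125) and bottom corners (253,212),(290,212). The eye is at (269,138).

```bash
python3 - <<'E'
from h import *
C=cam("wrist")
c=[at_z(C,p,8) for p in((252.5,124.5),(291,125),(290,211.5),(253,211.5))]
m=np.mean(c,0); e=at_z(C,(269.5,138),8)
print(m.round(1),e.round(1),[np.linalg.norm(c[i]-c[(i+1)%4]).round(1) for i in range(4)])
d=c[0]+c[1]-c[2]-c[3]; yaw=np.arctan2(d[1],d[0]); print("yaw",yaw,np.linalg.norm((e-m)[:2]),np.arctan2(*(e-m)[1::-1]))
u=np.array([np.cos(yaw),np.sin(yaw),0])
for s in(-10,-15): print(m+s*u,(m+s*u-[429.45,257.07,0])[:2]/150)
im=cv2.imread("pics/t1.png");cv2.imwrite("pics/g1.png",cv2.resize(im[115:250,260:345],None,fx=5,fy=4.4,interpolation=2)[:600])
E
```

```text
[443.1 278.    8. ] [477.6 296.2   8. ] [np.float64(46.6), np.float64(108.9), np.float64(48.5), np.float64(109.6)]
yaw 0.41781406135292515 39.0155518126421 0.4870629844370993
[434.00780959 273.91323525   8.        ] [0.0303854  0.11228823]
[429.4379191  271.88441763   8.        ] [-8.05393307e-05  9.87627842e-02]
```

View pics/g1.png

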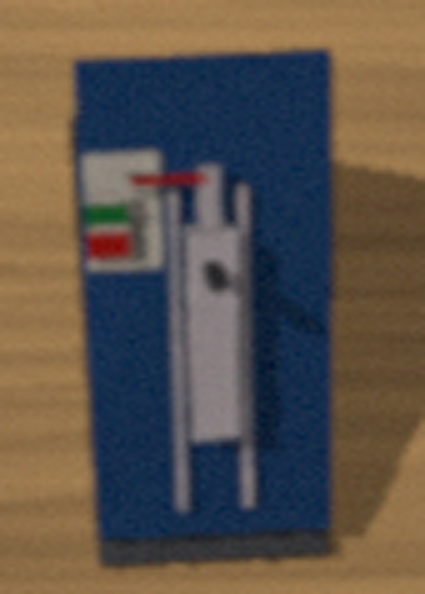

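```bash
python3 -m handwheel '[{"linear":[0.018,0.105,-0.2],"spin":0},{"linear":[0,0,-0.25],"spin":0},{"linear":[0,0,-0.25],"spin":0},{"linear":[0,0,-0.25],"spin":0},{"linear":[0,0,-0.25],"spin":0}]' 0.25
python3 -m handwheel '[{"linear":[0,0,-0.13],"spin":0},{"linear":[0,0,-0.05],"spin":0},{"linear":[0,0,0],"spin":0},{"linear":[0,0,0],"spin":0}]'
python3 - <<'E'
from h import *
C,im=shoot("wrist","pics/w2.png"); print(bot.state()["tool_pos"])
cv2.imwrite("pics/w2c.png",cv2.resize(im[100:400,130:430,::-1],(600,600)))
E
```

```text
clock: 2.62
tool_pos: [432.9, 271.3, 72.2]
orientation: [3.141, -0.001, 0.428]
ft_force: [0.1, 0.7, -1.0]
width: 0.631
grasp_force: 0.0
clock: 2.95
tool_pos: [433.3, 272.2, 46.9]
orientation: [-3.142, -0.0, 0.429]
ft_force: [0.8, -0.3, 0.4]
width: 0.623
grasp_force: 0.0
[433.91146082 272.71945824  47.54445354]
```

View pics/w2c.png

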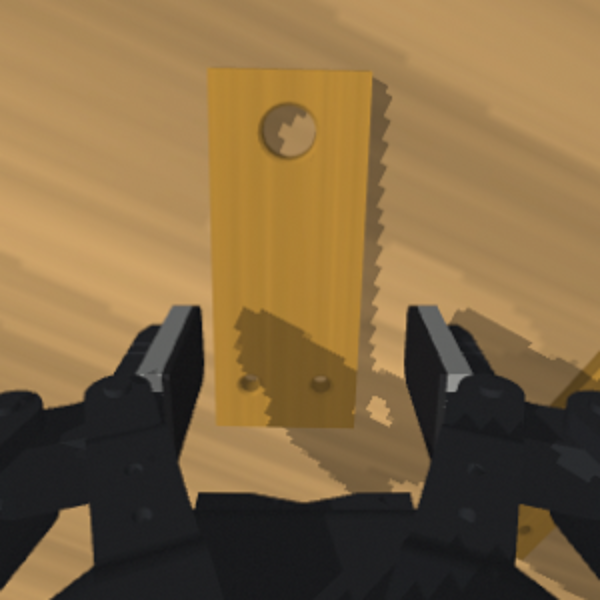

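The plate is centred between the open fingers: eye at crop (288,131), tail holes at y≈383, fingers at x≈200 and 408. Feeling down for the bench.

```bash
python3 -m handwheel '[{"linear":[0,0,-0.08],"spin":0},{"linear":[0,0,-0.04],"spin":0},{"linear":[0,0,0],"spin":0}]'
python3 -m handwheel '[{"linear":[0,0,-0.015],"spin":0},{"linear":[0,0,0],"spin":0}]'
python3 -m handwheel '[{"linear":[0,0,-0.015],"spin":0},{"linear":[0,0,0],"spin":0}]'
```

```text
clock: 3.25
tool_pos: [433.0, 272.9, 28.8]
orientation: [-3.142, -0.001, 0.43]
ft_force: [-0.6, -0.2, -0.4]
width: 0.622
grasp_force: 0.0
clock: 3.42
tool_pos: [433.1, 273.0, 26.6]
orientation: [-3.141, -0.001, 0.43]
ft_force: [0.8, 0.5, 1.0]
width: 0.626
grasp_force: 0.0
clock: 3.58
tool_pos: [432.8, 272.9, 23.9]
orientation: [-3.141, -0.0, 0.43]
ft_force: [0.1, -0.9, 0.1]
width: 0.627
grasp_force: 0.0
```

```bash
python3 -m handwheel '[{"linear":[0,0,-0.015],"spin":0},{"linear":[0,0,0],"spin":0}]'
python3 -m handwheel '[{"linear":[0,0,-0.015],"spin":0},{"linear":[0,0,0],"spin":0}]'
python3 -m handwheel '[{"linear":[0,0,0],"spin":0},{"linear":[0,0,0],"spin":0},{"linear":[0,0,0],"spin":0},{"linear":[0,0,0],"spin":0},{"linear":[0,0,0],"spin":0}]' 0
```

```text
clock: 3.75
tool_pos: [432.6, 272.8, 21.3]
orientation: [-3.142, 0.0, 0.43]
ft_force: [-0.2, 0.5, -0.1]
width: 0.625
grasp_force: 0.0
clock: 3.92
tool_pos: [432.5, 272.8, 18.9]
orientation: [-3.141, 0.0, 0.43]
ft_force: [-0.4, 1.5, -0.6]
width: 0.621
grasp_force: 0.0
clock: 4.33
tool_pos: [433.1, 273.2, 20.1]
orientation: [-3.141, -0.001, 0.43]
ft_force: [-0.6, 1.2, 10.2]
width: 0.507
grasp_force: 29.2
```

```bash
python3 -m handwheel '[{"linear":[0,0,0],"spin":0},{"linear":[0,0,0],"spin":0},{"linear":[0,0,0.01],"spin":0},{"linear":[0,0,0.05],"spin":0},{"linear":[0,0,0.1],"spin":0}]' -1
python3 -m handwheel '[{"linear":[0,0,0.25],"spin":-0.0275},{"linear":[0,0,0.25],"spin":-0.0275},{"linear":[0,0,0.25],"spin":-0.0275},{"linear":[0,0,0.25],"spin":-0.0275},{"linear":[0,0,0.25],"spin":-0.0275}]'
python3 -m handwheel '[{"linear":[0,-0.26,0.1],"spin":0},{"linear":[0,-0.26,0.1],"spin":0},{"linear":[0,-0.26,0.1],"spin":0},{"linear":[0,-0.26,0.1],"spin":0},{"linear":[0,-0.26,0.05],"spin":0}]'
python3 -m handwheel '[{"linear":[0,-0.26,0],"spin":0},{"linear":[0,-0.26,0],"spin":0},{"linear":[0,0,0],"spin":0},{"linear":[0,0,0],"spin":0}]'
python3 - <<'E'
from h import *
C,im=shoot("wrist","pics/w3.png"); s=bot.state();print(s["clock"],s["tool_pos"],s["orientation"]);np.savez("w3.npz",*C)
cv2.imwrite("pics/w3c.png",cv2.resize(im[:,:,::-1],(800,600),interpolation=2))
E
```

```text
clock: 4.75
tool_pos: [431.1, 272.1, 42.3]
orientation: [-3.142, 0.004, 0.43]
ft_force: [0.0, 1.1, -2.3]
width: 0.488
grasp_force: 61.4
clock: 5.17
tool_pos: [431.6, 272.3, 232.5]
orientation: [3.141, 0.001, -0.006]
ft_force: [0.3, 1.2, -3.1]
width: 0.49
grasp_force: 62.4
clock: 5.58
tool_pos: [432.2, 76.8, 299.8]
orientation: [-3.142, -0.002, -0.001]
ft_force: [0.4, 0.1, -1.6]
width: 0.492
grasp_force: 62.5
clock: 5.92
tool_pos: [431.9, -1.6, 298.0]
orientation: [-3.141, 0.001, -0.007]
ft_force: [0.2, 0.8, -3.2]
width: 0.49
grasp_force: 62.6
5.9667 [ 4.31923145e+02 -1.90215002e-01  2.97857205e+02] [-3.14069463e+00  1.23723992e-03 -5.08093300e-03]
```

View pics/w3c.png

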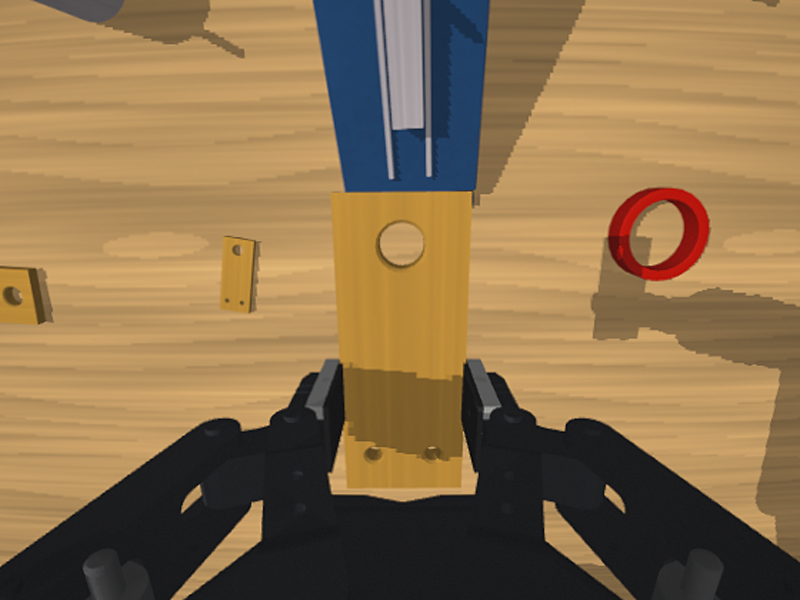

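The wrist view shows the plate held straight, eye at full-frame pixel (281,171). The post is out of view, so I move forward and look again.

```bash
python3 -m handwheel '[{"linear":[0.2,0,0.1],"spin":0},{"linear":[0.2,0,0.1],"spin":0},{"linear":[0.2,0,0.1],"spin":0},{"linear":[0,0,0],"spin":0},{"linear":[0,0,0],"spin":0}]'
python3 - <<'E'
from h import *
z=np.load("w3.npz");C=(z["arr_0"],z["arr_1"],z["arr_2"])
t=np.array([431.9,-0.2,297.9])
S=.7
for n,p in(("eye",(401,244)),("c1",(332,192)),("c2",(471,192)),("t1",(348,487)),("t2",(462,487))):
    print(n,(at_z(C,np.array(p)*S,t[2]-12)-t).round(1))
C,im=shoot("wrist","pics/w4.png"); s=bot.state();print(s["clock"],s["tool_pos"],s["orientation"]);np.savez("w4.npz",*C)
print(proj(C,[[625,-9,130],[480,0,20],[736,0,165]]))
cv2.imwrite("pics/w4c.png",cv2.resize(im[:290,150:430,::-1],None,fx=2.05,fy=2.05,interpolation=2))
E
```

```text
clock: 6.38
tool_pos: [524.2, 2.1, 343.3]
orientation: [-3.141, -0.001, 0.001]
ft_force: [-1.0, 0.4, -3.5]
width: 0.49
grasp_force: 62.7
eye [ 51.7  -0.3 -12. ]
c1 [ 68.2  21.2 -12. ]
c2 [ 67.8 -22.3 -12. ]
t1 [-42.3  21.1 -12. ]
t2 [-42.6 -23.2 -12. ]
6.4333 [522.27076857   2.05421429 342.4477553 ] [-3.14082122e+00  1.95965844e-03  2.91954634e-04]
[[293.27822462 100.47764684]
 [284.06239166 204.66691116]
 [285.68833229 -33.75740226]]
```

View pics/w4c.png

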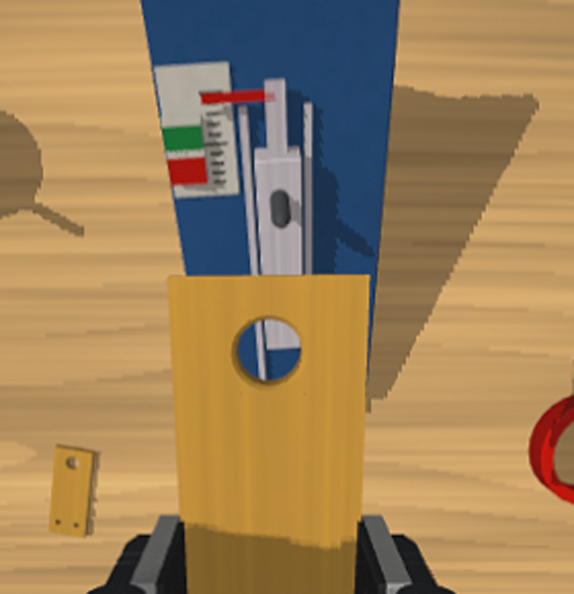

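The crop shows the post (a dark ellipse near (280,208)), bar shoulders at (255,150)/(299,148), pointer tip at (201,99) and green band corners (162,128),(203,125),(165,152),(204,149). I fit the gauge pose to all of this.

```bash
cat > fit.py <<'E'
from h import *
from scipy.optimize import least_squares
L=lambda f:(lambda z:(z["arr_0"],z["arr_1"],z["arr_2"]))(np.load(f))
C3,C4,CT=L("w3.npz"),L("w4.npz"),cam("top")
c,s=np.cos(np.pi/6),.5
def G(p,a,b,h): # a along slope, b lateral, h above board, from board centre
    X,Y,w=p[:3]; x,y,z=a*c-h*s,b,95+a*s+h*c
    return [X+x*np.cos(w)-y*np.sin(w),Y+x*np.sin(w)+y*np.cos(w),z]
A=lambda p:p[3]; B=lambda p:p[4]
w4=lambda u,v:(C4,np.array((u,v))/2.05+[150,0]); w3=lambda u,v:(C3,np.array((u,v))*.7); tp=lambda u,v:(CT,np.array((u/5+260,v/4.4+115)))
pts=[(w4(255,150),lambda p:G(p,A(p)+20,B(p)+12,21)),(w4(299,148),lambda p:G(p,A(p)+20,B(p)-12,21)),
(w4(301,348),lambda p:G(p,A(p)-100,B(p)-12,21)),(w3(393,130),lambda p:G(p,A(p)-100,B(p)+12,21)),(w3(424,128),lambda p:G(p,A(p)-100,B(p)-12,21)),
(w4(201,99),lambda p:G(p,A(p)+48,B(p)+36,14)),
(w3(345,191),lambda p:G(p,-140,60,0)),
(tp(76,62),lambda p:G(p,140,60,0)),(tp(329,53),lambda p:G(p,140,-60,0)),(tp(102,537),lambda p:G(p,-140,60,0)),(tp(330,528),lambda p:G(p,-140,-60,0)),
(w4(183,140),lambda p:G(p,p[5],p[6],9))]
def res(p): return np.concatenate([proj(C,f(p))[0]-uv for (C,uv),f in pts])
r=least_squares(res,[608,-5,.02,20,0,40,45],loss="soft_l1",x_scale=[10,10,.1,10,10,10,10]); p=r.x
if __name__=="__main__":
    print(p.round(3)); print(res(p).reshape(-1,2).round(1).tolist())
    print("foot",G(p,A(p),B(p),21),"tip",G(p,A(p),B(p),52),"cam4",-C4[2][:3,:3].T@C4[2][:3,3])
    for h in(21,52): print((proj(C4,G(p,A(p),B(p),h))[0]-[150,0])*2.05)
    print("mark-ptr along slope",p[5]-p[3]-48)
    q=[at_z for _ in()]
E
python3 fit.py
```

```text
[ 6.16374e+02 -4.76500e+00  4.60000e-02  2.87310e+01  2.96200e+00
  5.54400e+01  5.13590e+01]
[[-0.4, 4.0], [1.1, 3.9], [0.5, -1.4], [-0.6, -0.5], [-0.5, -0.3], [0.2, -0.9], [2.1, 3.5], [-0.9, -0.9], [0.4, -0.9], [-1.9, -0.1], [-0.6, -0.3], [-0.0, -0.0]]
foot [np.float64(630.6036313480968), np.float64(-1.1436314973082902), np.float64(127.55198573994112)] tip [np.float64(615.120099312604), np.float64(-1.8579393482166995), np.float64(154.3987732572587)] cam4 [593.9910189    2.96974967 465.26351763]
[278.87500177 195.30315342]
[280.88331931 222.22651272]
mark-ptr along slope -21.291207386984144
```

```bash
sed -i '/w3(345,191)/d' fit.py; python3 fit.py; python3 - <<'E'
from fit import *
for f,u in(((51.7,-.3,-20),0),):
    s=bot.state(); print(s["tool_pos"])
g=lambda u,v:w4(u,v)[1]
# mark band and pointer along slope at own heights
def slope(C,uv,h):
    r=least_squares(lambda q:proj(C,G(p,q[0],q[1],h))[0]-uv,[50,40]); return r.x
for n,u,v,h in(("ptr",201,99,14),("g tl",162,128,9),("g tr",203,125,9),("g bl",165,152,9),("g br",204,149,9),("red bl",171,185,9)):print(n,slope(C4,g(u,v),h).round(1))
E
```

```text
[ 6.14905e+02 -6.60700e+00  5.20000e-02  3.04420e+01  4.77800e+00
  5.73980e+01  5.27210e+01]
[[-0.7, 4.1], [0.9, 3.8], [0.8, -1.4], [-0.2, -0.4], [-0.1, -0.4], [-0.3, -0.7], [-0.4, -0.1], [0.9, -0.5], [-0.9, 0.7], [0.4, 0.1], [-0.0, 0.0]]
foot [np.float64(630.4957974667725), np.float64(-1.0046774379964907), np.float64(128.40731836288927)] tip [np.float64(615.0171106804725), np.float64(-1.8172384336259677), np.float64(155.25410588020688)] cam4 [593.9910189    2.96974967 465.26351763]
[278.63246139 195.33312103]
[280.82727787 222.32185906]
mark-ptr along slope -21.04347241459968
[522.27076857   2.05421429 342.4477553 ]
ptr [77.8 40.6]
g tl [63.9 62.5]
g tr [64.1 41.5]
g bl [52. 63.]
g br [52.2 42.5]
red bl [34.4 62.6]
```

Gauge fit is consistent (green band 12 mm long; slide needed about 20 mm). First I tilt the plate in the grip by pressing its head on the slide bar below the post.

```bash
python3 -m handwheel '[{"linear":[0.04,-0.054,-0.25],"spin":0.0166},{"linear":[0,0,-0.25],"spin":0},{"linear":[0,0,-0.25],"spin":0},{"linear":[0,0,-0.25],"spin":0},{"linear":[0,0,-0.25],"spin":0}]'
python3 -m handwheel '[{"linear":[0,0,-0.08],"spin":0},{"linear":[0,0,0],"spin":0},{"linear":[0,0,0],"spin":0}]'
python3 -m handwheel '[{"linear":[0,0,-0.03],"spin":0},{"linear":[0,0,-0.02],"spin":0},{"linear":[0,0,-0.02],"spin":0},{"linear":[0,0,-0.02],"spin":0},{"linear":[0,0,-0.02],"spin":0}]'
```

```text
clock: 6.85
tool_pos: [526.3, -6.5, 153.7]
orientation: [-3.141, 0.002, 0.051]
ft_force: [1.1, -1.1, -3.4]
width: 0.49
grasp_force: 62.7
clock: 7.1
tool_pos: [526.8, -6.8, 142.9]
orientation: [-3.141, 0.003, 0.051]
ft_force: [-0.1, -0.3, -2.8]
width: 0.494
grasp_force: 62.7
clock: 7.52
tool_pos: [529.2, -7.9, 127.6]
orientation: [3.141, -0.002, 0.05]
ft_force: [-0.4, -0.4, 2.2]
width: 0.492
grasp_force: 63.2
```

```bash
python3 -m handwheel '[{"linear":[0,0,-0.02],"spin":0},{"linear":[0,0,-0.02],"spin":0},{"linear":[0,0,-0.02],"spin":0}]'; python3 -m handwheel '[{"linear":[0,0,-0.02],"spin":0},{"linear":[0,0,-0.02],"spin":0},{"linear":[0,0,-0.02],"spin":0}]'
```

```text
clock: 7.77
tool_pos: [528.2, -7.7, 118.1]
orientation: [-3.141, 0.001, 0.05]
ft_force: [-3.9, 3.1, 5.0]
width: 0.494
grasp_force: 63.3
clock: 8.02
tool_pos: [528.1, -7.8, 108.6]
orientation: [-3.141, 0.001, 0.05]
ft_force: [-4.6, -1.6, 3.6]
width: 0.491
grasp_force: 62.8
```

Contact came at the predicted height and the plate is pivoting at about 8 N. Continuing until it is flat.

```bash
python3 -m handwheel '[{"linear":[0,0,-0.02],"spin":0},{"linear":[0,0,-0.02],"spin":0},{"linear":[0,0,-0.02],"spin":0}]'; python3 -m handwheel '[{"linear":[0,0,-0.02],"spin":0},{"linear":[0,0,0],"spin":0}]';  python3 -m handwheel '[{"linear":[0,0,-0.015],"spin":0},{"linear":[0,0,0],"spin":0}]'
```

```text
clock: 8.27
tool_pos: [529.0, -7.8, 99.8]
orientation: [-3.142, -0.001, 0.05]
ft_force: [-2.4, -0.9, 4.0]
width: 0.491
grasp_force: 61.8
clock: 8.43
tool_pos: [529.5, -8.0, 96.8]
orientation: [3.141, -0.001, 0.05]
ft_force: [-2.8, 0.4, 3.6]
width: 0.491
grasp_force: 61.2
clock: 8.6
tool_pos: [529.8, -8.0, 95.0]
orientation: [3.141, -0.002, 0.05]
ft_force: [-1.2, -0.0, 3.9]
width: 0.489
grasp_force: 61.1
```

```bash
python3 -m handwheel '[{"linear":[0,0,-0.02],"spin":0},{"linear":[0,0,0],"spin":0}]'; python3 -m handwheel '[{"linear":[0,0,-0.015],"spin":0},{"linear":[0,0,0],"spin":0}]'
python3 - <<'E'
from h import *
s=bot.state();print(s["tool_pos"],s["ft_force"])
C,im=shoot("wrist","pics/w5.png");np.savez("w5.npz",*C)
C,i2=shoot("side","pics/s5.png")
a=cv2.resize(i2[145:250,200:330,::-1],(520,420),interpolation=2); b=cv2.resize(im[:420,140:420,::-1],(280,420))
cv2.imwrite("pics/v5.png",np.hstack([a,b]))
E
```

```text
clock: 8.77
tool_pos: [529.2, -7.9, 92.0]
orientation: [3.141, -0.001, 0.05]
ft_force: [-1.9, 0.5, 5.7]
width: 0.493
grasp_force: 60.9
clock: 8.93
tool_pos: [527.3, -8.1, 90.3]
orientation: [3.141, 0.003, 0.05]
ft_force: [-7.4, -1.3, 18.2]
width: 0.491
grasp_force: 62.2
[527.27341469  -8.05040363  90.31849471] [-7.41666368 -1.25696645 18.19038018]
```

View pics/v5.png

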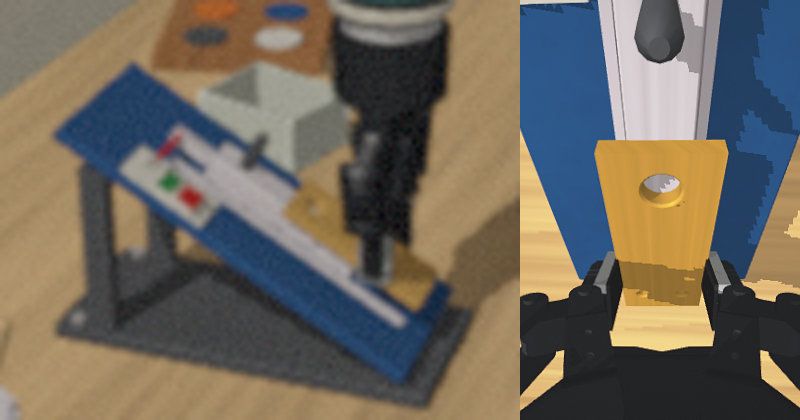

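The plate now lies flat on the bar, parallel to the slope. In the wrist view the eye is at (281,190) and the post tip at (279,47).

```bash
python3 - <<'E'
from fit import *
C5=L("w5.npz"); t=np.array([527.3,-8.05,90.3]); w=.05
def eye(dx,dy,dz): return t+[dx*np.cos(w)-dy*np.sin(w),dx*np.sin(w)+dy*np.cos(w),dz]
under=eye(46.8,-.3,6.4); top=eye(46.8-4,-.3,6.4+6.9)
print("eye top proj",proj(C5,top),"obs 281,190"); print("tip proj",proj(C5,G(p,A(p),B(p),52)),"obs 279,47;  foot",proj(C5,G(p,A(p),B(p),21)))
foot=np.array(G(p,A(p),B(p),21)); R=np.array([np.array(G(p,1,0,0))-G(p,0,0,0),np.array(G(p,0,1,0))-G(p,0,0,0),np.array(G(p,0,0,1))-G(p,0,0,0)])
print("eye in post frame",R@(under-foot)); print(R)
E
```

```text
eye top proj [[285.26903086 203.05769648]] obs 281,190
tip proj [[276.98794766  24.76892428]] obs 279,47;  foot [[278.38257247  -6.47621391]]
eye in post frame [-64.8915785   -2.04030579   0.85271273]
[[ 0.86483458  0.0453999   0.5       ]
 [-0.05242329  0.99862495  0.        ]
 [-0.49931248 -0.02621165  0.8660254 ]]
```

```bash
python3 - <<'E'
from h import *
im=cv2.imread("pics/w5.png"); hsv=cv2.cvtColor(im,cv2.COLOR_BGR2HSV).astype(int)
br=(hsv[...,1]>130)&(hsv[...,0]>12)&(hsv[...,0]<30)
for r in list(range(132,312,6)):
    x=np.flatnonzero(br[r,205:365])+205; print(r,(x.min(),x.max(),len(x)) if len(x) else None,end="; ")
print()
for r in range(0,72,4):
    x=np.flatnonzero(im[r,240:320].max(1)<95)+240; print(r,(x.min(),x.max(),len(x)) if len(x) else None,int(im[r,279].mean()),end="; ")
print()
print("eye col 281:",[(r,im[r,281].tolist()) for r in range(168,214,2)])
E
```

```text
132 None; 138 None; 144 (np.int64(217), np.int64(345), 129); 150 (np.int64(216), np.int64(347), 132); 156 (np.int64(216), np.int64(347), 132); 162 (np.int64(217), np.int64(346), 130); 168 (np.int64(218), np.int64(345), 128); 174 (np.int64(219), np.int64(343), 113); 180 (np.int64(220), np.int64(342), 88); 186 (np.int64(221), np.int64(341), 88); 192 (np.int64(223), np.int64(340), 107); 198 (np.int64(224), np.int64(339), 116); 204 (np.int64(225), np.int64(338), 114); 210 (np.int64(226), np.int64(336), 111); 216 (np.int64(228), np.int64(335), 108); 222 (np.int64(229), np.int64(334), 106); 228 (np.int64(230), np.int64(333), 104); 234 (np.int64(231), np.int64(332), 102); 240 (np.int64(233), np.int64(331), 99); 246 (np.int64(234), np.int64(329), 96); 252 (np.int64(235), np.int64(328), 94); 258 (np.int64(236), np.int64(328), 93); 264 (np.int64(239), np.int64(324), 86); 270 (np.int64(240), np.int64(323), 84); 276 (np.int64(241), np.int64(322), 82); 282 (np.int64(243), np.int64(321), 79); 288 (np.int64(242), np.int64(321), 80); 294 (np.int64(243), np.int64(320), 78); 300 (np.int64(245), np.int
[... 573 characters left out ...]
p.int64(260), np.int64(298), 39) 86; 56 (np.int64(264), np.int64(294), 31) 85; 60 (np.int64(269), np.int64(289), 21) 66; 64 None 190; 68 None 209; 
eye col 281: [(168, [65, 149, 200]), (170, [65, 149, 200]), (172, [62, 150, 203]), (174, [126, 130, 142]), (176, [151, 148, 156]), (178, [151, 148, 156]), (180, [152, 148, 156]), (182, [151, 148, 156]), (184, [151, 147, 156]), (186, [151, 147, 155]), (188, [189, 184, 194]), (190, [203, 198, 209]), (192, [127, 138, 156]), (194, [63, 150, 201]), (196, [62, 148, 199]), (198, [62, 149, 198]), (200, [62, 149, 199]), (202, [63, 147, 198]), (204, [72, 171, 224]), (206, [80, 191, 238]), (208, [66, 154, 209]), (210, [64, 150, 202]), (212, [65, 150, 203])]
```

```bash
python3 - <<'E'
from fit import *
K,d,T=L("w5.npz"); t=np.array([527.3,-8.05,90.3])
obj=np.array([[55,22,8],[55,-22,8],[-55,-22,8],[-55,22,8],[38,0,8]],float)
img=np.array([[215.5,153],[348,153],[319.5,303.5],[244.5,303.5],[281,190.3]])
ok,rv,tv=cv2.solvePnP(obj,img,K,d); M=T[:3,:3].T@cv2.Rodrigues(rv)[0]; o=T[:3,:3].T@(tv[:,0]-T[:3,3])
print(cv2.projectPoints(obj,rv,tv,K,d)[0][:,0]-img)
print("slope deg",np.degrees(np.arcsin(M[2,0])),"yaw",np.arctan2(M[1,0],M[0,0]))
e=o+M@[38,0,0]; print("eye-tcp",e-t,"centre-tcp",o-t)
foot=np.array(G(p,A(p),B(p),21)); R=np.array([np.subtract(G(p,*v),G(p,0,0,0)) for v in np.eye(3)]); print("eye in post",R@(e-foot))
E
```

```text
[[-0.43907809 -0.2146579 ]
 [-0.02596383 -0.2018645 ]
 [-1.43287235  0.15614818]
 [ 1.33334106  0.02144026]
 [ 0.58197423  0.35130635]]
slope deg 30.742559621198225 yaw 0.05172941889837422
eye-tcp [52.07251669  3.70313075  8.54717815] centre-tcp [ 19.45623847   2.01440305 -10.87771809]
eye in post [-5.91449863e+01 -6.57545570e-01  1.42639366e-02]
```

The plate fits at 30.7° with its underside on the bar. The eye is 59 mm down-slope of the post and 0.7 mm off to the side. I lift square to the slope and shift up-slope.

```bash
python3 -m handwheel '[{"linear":[-0.07,-0.004,0.12],"spin":0},{"linear":[-0.07,-0.004,0.12],"spin":0},{"linear":[0,0,0],"spin":0}]'
python3 -m handwheel '[{"linear":[0.114,0.0075,0.066],"spin":0},{"linear":[0.114,0.0075,0.066],"spin":0},{"linear":[0.114,0.0075,0.066],"spin":0},{"linear":[0,0,0],"spin":0},{"linear":[0,0,0],"spin":0}]'
python3 - <<'E'
from fit import *
C,im=shoot("wrist","pics/w6.png"); s=bot.state(); np.savez("w6.npz",*C); print(s["tool_pos"],"tip",proj(C,G(p,A(p),B(p),52)))
hsv=cv2.cvtColor(im,cv2.COLOR_RGB2HSV).astype(int); br=(hsv[...,1]>130)&(hsv[...,0]>12)&(hsv[...,0]<30)
for r in range(132,222,6):
    x=np.flatnonzero(br[r,205:365])+205; print(r,(int(x.min()),int(x.max()),len(x)) if len(x) else None,end="; ")
print([(r,im[r,281].tolist()) for r in range(164,214,3)])
E
```

```text
clock: 9.28
tool_pos: [506.7, -9.1, 127.1]
orientation: [3.141, -0.0, 0.05]
ft_force: [0.1, -0.3, -2.7]
width: 0.495
grasp_force: 61.5
clock: 9.7
tool_pos: [560.4, -5.7, 154.8]
orientation: [3.141, -0.001, 0.05]
ft_force: [-0.1, 0.1, -3.9]
width: 0.49
grasp_force: 61.6
[558.61013077  -5.57912655 154.15890211] tip [[281.47093463 167.52811628]]
132 None; 138 (219, 343, 125); 144 (217, 345, 129); 150 (218, 344, 127); 156 (218, 343, 126); 162 (219, 342, 124); 168 (220, 341, 104); 174 (222, 340, 84); 180 (223, 339, 84); 186 (224, 338, 96); 192 (225, 337, 113); 198 (226, 336, 111); 204 (227, 335, 109); 210 (228, 334, 107); 216 (229, 333, 105); [(164, [185, 138, 59]), (167, [77, 65, 49]), (170, [56, 56, 59]), (173, [93, 91, 94]), (176, [199, 189, 192]), (179, [198, 187, 191]), (182, [197, 187, 190]), (185, [197, 187, 191]), (188, [170, 138, 95]), (191, [174, 131, 55]), (194, [174, 131, 56]), (197, [173, 129, 54]), (200, [223, 170, 70]), (203, [183, 136, 58]), (206, [186, 138, 59]), (209, [186, 138, 58]), (212, [186, 138, 58])]
```

```bash
cat > pnp.py <<'E'
from fit import *
from scipy.ndimage import binary_fill_holes,label
def plate(fn,npz):
    im=cv2.imread(fn); hsv=cv2.cvtColor(im,cv2.COLOR_BGR2HSV).astype(int); br=(hsv[...,1]>130)&(hsv[...,0]>12)&(hsv[...,0]<30)&(hsv[...,2]>60)
    rows=np.arange(160,252,2); l=[];r=[]
    for y in rows:
        x=np.flatnonzero(br[y,205:365])+205; l.append(x.min()-.5); r.append(x.max()+.5)
    fl=np.polyfit(rows,l,1); fr=np.polyfit(rows,r,1)
    w=[np.ptp(np.flatnonzero(br[y,205:365])) if br[y,205:365].sum()>60 else 0 for y in range(125,165)]
    top=125+int(np.argmax(np.array(w)-0))+1
    tail=max(y for y in range(270,330) if br[y,262:300].mean()>.6)+.5
    h=~br[top+8:top+70,262:300]; lab,n=label(h); k=np.argmax([(lab==i).sum() for i in range(1,n+1)])+1
    return fl,fr,top,tail,np.argwhere(lab==k).min(0)+[top+8,262],np.argwhere(lab==k).max(0)+[top+8,262]
def solve(npz,img,t):
    K,d,T=L(npz); obj=np.array([[55,22,8],[55,-22,8],[-55,-22,8],[-55,22,8],[38,0,8]],float)
    ok,rv,tv=cv2.solvePnP(obj,np.array(img,float),K,d); M=T[:3,:3].T@cv2.Rodrigues(rv)[0]; o=T[:3,:3].T@(tv[:,0]-T[:3,3])
    print("resid",(cv2.projectPoints(obj,rv,tv,K,d)[0][:,0]-img).round(1).tolist())
    e=o+M@[38,0,0]; foot=np.array(G(p,A(p),B(p),21)); R=np.array([np.subtract(G(p,*v),G(p,0,0,0)) for v in np.eye(3)])
    print("deg",np.degrees(np.arcsin(M[2,0])),"eye-tcp",e-t,"eye in post",R@(e-foot),"axis z in post",R@M[:,2])
E
python3 - <<'E'
from pnp import *
print(plate("pics/w5.png",0)); a=plate("pics/w6.png",0); print(a)
fl,fr,top,tail=a[:4]
for tp_ in(top,147):
    solve("w6.npz",[[np.polyval(fl,tp_),tp_],[np.polyval(fr,tp_),tp_],[np.polyval(fr,tail),tail],[np.polyval(fl,tail),tail],[281,184]],np.array([558.6,-5.6,154.2]))
E
```

```text
(array([  0.20514955, 182.81390688]), array([-1.93432007e-01,  3.77566605e+02]), 152, 305.5, array([174, 263]), array([192, 299]))
(array([1.79494295e-01, 1.89768887e+02]), array([-1.31390688e-01,  3.63195961e+02]), 145, 308.5, array([167, 263]), array([188, 299]))
resid [[-0.1, 0.1], [0.5, -0.7], [-2.1, 0.5], [2.0, -0.1], [-0.3, 0.5]]
deg 26.832901213491315 eye-tcp [55.17618781  3.84052252  6.45172856] eye in post [ 1.62824067  0.12273479 36.29257262] axis z in post [0.05491222 0.01908361 0.9983088 ]
resid [[-0.0, -0.4], [0.3, -1.1], [-2.3, 0.4], [2.2, -0.2], [-0.2, 1.6]]
deg 26.93496595018759 eye-tcp [54.65565035  3.80728147  5.85559244] eye in post [ 0.87848468  0.11682774 36.03708575] axis z in post [0.05313783 0.01886063 0.99840906]
```

Eye is at about (1, 0, 36) mm in the post frame with a 27° tilt, so it is lined up. Lowering along the post.

```bash
python3 -m handwheel '[{"linear":[0.013,0.001,-0.024],"spin":0},{"linear":[0.012,0.001,-0.023],"spin":0},{"linear":[0.013,0.001,-0.023],"spin":0},{"linear":[0.013,0.001,-0.023],"spin":0},{"linear":[0,0,0],"spin":0}]'
python3 -m handwheel '[{"linear":[0.013,0.001,-0.023],"spin":0},{"linear":[0.013,0.001,-0.023],"spin":0},{"linear":[0,0,0],"spin":0}]'
python3 -m handwheel '[{"linear":[0.013,0,-0.023],"spin":0},{"linear":[0.013,0,-0.023],"spin":0},{"linear":[0,0,0],"spin":0}]'
```

```text
clock: 10.17
tool_pos: [566.3, -5.0, 140.2]
orientation: [-3.141, 0.001, 0.05]
ft_force: [0.1, -0.3, -2.5]
width: 0.493
grasp_force: 61.6
clock: 10.42
tool_pos: [570.7, -4.7, 133.8]
orientation: [-3.141, 0.0, 0.05]
ft_force: [0.2, -0.4, -3.4]
width: 0.49
grasp_force: 61.6
clock: 10.67
tool_pos: [574.6, -4.7, 127.0]
orientation: [-3.141, 0.0, 0.05]
ft_force: [-1.4, 0.3, -3.2]
width: 0.495
grasp_force: 61.6
```

```bash
python3 -m handwheel '[{"linear":[0.007,0,-0.012],"spin":0},{"linear":[0,0,0],"spin":0}]'
python3 -m handwheel '[{"linear":[0.007,0,-0.012],"spin":0},{"linear":[0,0,0],"spin":0}]'
python3 -m handwheel '[{"linear":[0.007,0,-0.012],"spin":0},{"linear":[0,0,0],"spin":0}]'
python3 - <<'E'
from h import *
C,im=shoot("wrist","pics/w7.png"); np.savez("w7.npz",*C); s=bot.state(); print(s["tool_pos"],s["ft_force"])
C,i2=shoot("side","pics/s7.png")
a=cv2.resize(i2[145:250,200:330,::-1],(520,420),interpolation=2); b=im[:420,140:420,::-1]
cv2.imwrite("pics/v7.png",np.hstack([a,b]))
E
```

```text
clock: 10.83
tool_pos: [575.6, -4.7, 125.5]
orientation: [-3.141, 0.0, 0.05]
ft_force: [0.3, 0.4, -2.6]
width: 0.488
grasp_force: 61.6
clock: 11.0
tool_pos: [576.7, -4.7, 123.8]
orientation: [-3.141, -0.0, 0.05]
ft_force: [0.0, 0.3, -2.9]
width: 0.489
grasp_force: 61.6
clock: 11.17
tool_pos: [577.5, -4.7, 122.1]
orientation: [-3.141, 0.0, 0.05]
ft_force: [-1.4, 0.6, 0.1]
width: 0.495
grasp_force: 61.9
[577.47352684  -4.69063715 122.21017903] [-1.82307025 -0.54951293  0.11638509]
```

View pics/v7.png

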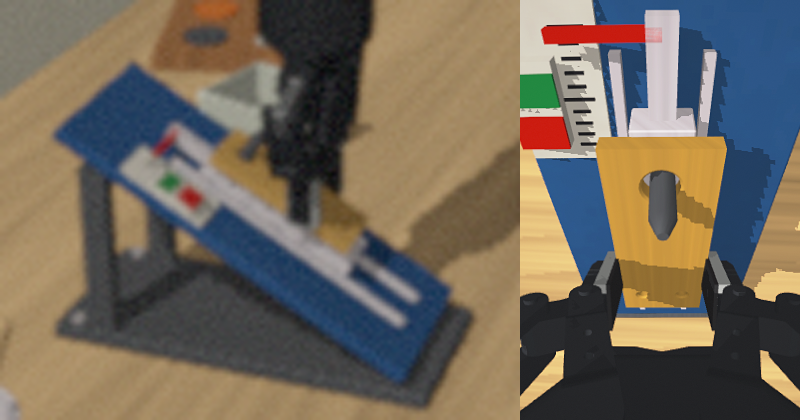

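The post stands through the eye and the plate is on the bar. The pointer is at full-frame (222,34), the green band at about (165,92) and the red at (165,132). I set up a measurement of pointer against band from the wrist image.

```bash
cat > meas.py <<'E'
from fit import *
def slope(C,uv,h):
    return least_squares(lambda q:proj(C,G(p,q[0],q[1],h))[0]-uv,[60,40]).x
def meas(fn):
    C,im=shoot("wrist",fn); s=bot.state()
    hsv=cv2.cvtColor(im,cv2.COLOR_RGB2HSV).astype(int); h,S,V=hsv[...,0],hsv[...,1],hsv[...,2]
    reds=((h<8)|(h>172))&(S>150)&(V>80); gr=(h>45)&(h<80)&(S>100)&(V>40); reds[:,330:]=0; reds[200:]=0; gr[200:]=0; gr[:,330:]=0
    out=[]
    for nm,m in(("red",reds),("green",gr)):
        n,l,st,ce=cv2.connectedComponentsWithStats(m.astype(np.uint8))
        for i in range(1,n):
            if st[i,4]>120:
                hh=14 if nm=="red" and st[i,2]>2.2*st[i,3] else 9
                out.append((nm,st[i].tolist(),ce[i].round(1).tolist(),slope(C,ce[i],hh).round(1).tolist()))
    print(s["clock"],s["tool_pos"].round(1),s["ft_force"].round(1)); [print(o) for o in out]
E
python3 -m handwheel '[{"linear":[0.007,0,-0.012],"spin":0},{"linear":[0,0,0],"spin":0}]'
python3 -c 'from meas import *;meas("pics/m0.png")'
```

```text
clock: 11.43
tool_pos: [578.2, -4.7, 120.6]
orientation: [-3.141, 0.001, 0.05]
ft_force: [-3.6, 0.2, 2.8]
width: 0.493
grasp_force: 62.2
11.4833 [578.3  -4.7 120.6] [-3.9  0.   3.5]
('red', [159, 26, 123, 20, 2135], [218.9, 34.9], [78.5, 23.3])
('red', [129, 119, 61, 32, 1639], [160.3, 134.3], [42.3, 53.1])
('green', [113, 75, 66, 35, 1909], [146.5, 92.3], [59.3, 53.0])
```

Pull needed is about 19.5 mm, since the pointer is at 78.5 and the green centre at 59.3. Pulling slowly.

```bash
python3 -m handwheel '[{"linear":[-0.0115,-0.0006,-0.0067],"spin":0},{"linear":[-0.0115,-0.0006,-0.0067],"spin":0},{"linear":[-0.0115,-0.0006,-0.0067],"spin":0},{"linear":[-0.0115,-0.0006,-0.0067],"spin":0},{"linear":[-0.0115,-0.0006,-0.0067],"spin":0}]'
python3 -c 'from meas import *;meas("pics/m1.png")'
```

```text
clock: 11.9
tool_pos: [572.3, -5.0, 117.0]
orientation: [3.142, -0.005, 0.05]
ft_force: [-1.0, 1.0, 11.2]
width: 0.49
grasp_force: 63.0
11.95 [571.8  -5.  116.8] [-1.7  1.6  8.6]
('red', [160, 25, 106, 20, 1832], [212.8, 34.5], [71.7, 25.2])
('red', [123, 101, 63, 36, 1826], [155.3, 118.7], [42.1, 53.1])
('green', [105, 55, 69, 37, 2104], [140.5, 73.0], [59.2, 53.1])
```

```bash
python3 -m handwheel '[{"linear":[-0.0115,-0.0006,-0.0067],"spin":0},{"linear":[-0.0115,-0.0006,-0.0067],"spin":0},{"linear":[-0.0115,-0.0006,-0.0067],"spin":0},{"linear":[-0.0115,-0.0006,-0.0067],"spin":0},{"linear":[0,0,0],"spin":0}]'
python3 -c 'from meas import *;meas("pics/m2.png")'
```

```text
clock: 12.37
tool_pos: [565.9, -5.6, 113.3]
orientation: [3.141, -0.006, 0.05]
ft_force: [-1.0, 3.0, 11.0]
width: 0.492
grasp_force: 63.1
12.4167 [566.   -5.5 113.4] [-1.1  2.5 11.5]
('red', [157, 17, 124, 20, 2153], [217.9, 26.4], [66.5, 23.2])
('red', [115, 80, 66, 40, 2118], [148.7, 99.3], [42.4, 53.0])
('green', [95, 29, 74, 42, 2462], [132.5, 49.1], [59.5, 53.1])
```

```bash
python3 -m handwheel '[{"linear":[-0.0115,-0.0006,-0.0067],"spin":0},{"linear":[-0.0115,-0.0006,-0.0067],"spin":0},{"linear":[-0.0115,-0.0006,-0.0067],"spin":0},{"linear":[0,0,0],"spin":0}]'
python3 -c 'from meas import *;meas("pics/m3.png")'
```

```text
clock: 12.75
tool_pos: [561.2, -5.9, 110.6]
orientation: [3.141, -0.007, 0.05]
ft_force: [-0.6, 2.5, 14.2]
width: 0.491
grasp_force: 63.2
12.8 [561.4  -5.8 110.7] [-0.9  2.8 14.3]
('red', [156, 12, 108, 21, 1961], [210.0, 21.7], [62.4, 25.2])
('red', [109, 64, 69, 42, 2340], [143.8, 84.4], [42.5, 53.0])
('green', [88, 9, 76, 45, 2724], [126.5, 30.7], [59.5, 53.1])
```

```bash
python3 -m handwheel '[{"linear":[-0.009,-0.0004,-0.003],"spin":0},{"linear":[-0.009,-0.0004,-0.003],"spin":0},{"linear":[0,0,0],"spin":0}]'
python3 -c 'from meas import *;meas("pics/m4.png")'
```

```text
clock: 13.05
tool_pos: [559.7, -6.0, 109.8]
orientation: [3.141, -0.01, 0.05]
ft_force: [2.3, 2.7, 10.6]
width: 0.49
grasp_force: 62.9
13.1 [559.7  -6.  109.8] [ 1.1  3.2 10.5]
('red', [156, 12, 108, 21, 1920], [210.1, 21.6], [60.6, 25.2])
('red', [107, 58, 69, 43, 2407], [142.3, 79.2], [42.5, 53.0])
('green', [86, 2, 77, 46, 2829], [124.6, 24.2], [59.5, 53.1])
```

The pointer is within about 1 mm of the band centre. Holding.

```bash
for i in 1 2 3; do python3 -m handwheel '[{"linear":[0,0,0],"spin":0},{"linear":[0,0,0],"spin":0},{"linear":[0,0,0],"spin":0},{"linear":[0,0,0],"spin":0},{"linear":[0,0,0],"spin":0}]' | grep -E "clock|force"; done
python3 -c 'from meas import *;meas("pics/m5.png")'
```

```text
clock: 13.52
ft_force: [1.4, 1.6, 10.6]
grasp_force: 62.9
clock: 13.93
ft_force: [1.1, 2.1, 10.5]
grasp_force: 62.9
clock: 14.35
ft_force: [1.5, 1.5, 12.0]
grasp_force: 62.9
14.4 [559.7  -6.  109.8] [ 1.6  2.1 11. ]
('red', [156, 12, 125, 21, 2187], [217.6, 21.7], [60.6, 23.0])
('red', [107, 59, 69, 43, 2399], [142.2, 79.4], [42.5, 53.1])
('green', [86, 2, 77, 46, 2832], [124.8, 24.3], [59.5, 53.0])
```

```bash
for i in 1; do :; done; python3 -m handwheel '[{"linear":[0.0115,0.0006,0.0067],"spin":0},{"linear":[0.0115,0.0006,0.0067],"spin":0},{"linear":[0.0115,0.0006,0.0067],"spin":0},{"linear":[0.0115,0.0006,0.0067],"spin":0},{"linear":[0.0115,0.0006,0.0067],"spin":0}]'
python3 -m handwheel '[{"linear":[0.0115,0.0006,0.0067],"spin":0},{"linear":[0.0115,0.0006,0.0067],"spin":0},{"linear":[0.0115,0.0006,0.0067],"spin":0},{"linear":[0.0115,0.0006,0.0067],"spin":0},{"linear":[0,0,0],"spin":0}]'
python3 -c 'from meas import *;meas("pics/m6.png")'
```

```text
clock: 14.82
tool_pos: [567.4, -5.5, 114.3]
orientation: [3.141, -0.007, 0.05]
ft_force: [0.2, 2.4, 7.2]
width: 0.489
grasp_force: 62.6
clock: 15.23
tool_pos: [573.4, -5.2, 117.8]
orientation: [3.141, -0.005, 0.05]
ft_force: [0.4, 1.2, 5.3]
width: 0.488
grasp_force: 62.4
15.2833 [573.2  -5.2 117.7] [0.3 0.7 4.9]
('red', [156, 12, 125, 20, 2201], [218.1, 21.8], [76.4, 22.9])
('red', [124, 104, 63, 36, 1802], [155.6, 121.3], [42.4, 53.1])
('green', [106, 58, 69, 38, 2117], [141.1, 76.4], [59.4, 53.1])
```

```bash
python3 -m handwheel '[{"linear":[0.0115,0.0006,0.0067],"spin":0},{"linear":[0.0115,0.0006,0.0067],"spin":0},{"linear":[0,0,0],"spin":0}]'
python3 -c 'from meas import *;meas("pics/m7.png")'
```

```text
clock: 15.53
tool_pos: [575.2, -5.1, 118.9]
orientation: [3.141, -0.002, 0.05]
ft_force: [0.7, 0.8, 4.8]
width: 0.49
grasp_force: 62.3
15.5833 [575.2  -5.1 118.9] [-0.2  0.4  4.5]
('red', [156, 12, 108, 21, 1957], [209.8, 22.0], [78.5, 25.3])
('red', [126, 110, 62, 34, 1754], [157.4, 126.4], [42.2, 53.0])
('green', [109, 65, 67, 37, 2021], [142.7, 82.3], [59.4, 53.1])
```

The slide is home (78.5). A small further unload, then I open and retreat upward.

```bash
python3 -m handwheel '[{"linear":[0.006,0.0003,0.0033],"spin":0},{"linear":[0,0,0],"spin":0}]'
python3 -m handwheel '[{"linear":[0,0,0],"spin":0},{"linear":[0,0,0],"spin":0},{"linear":[0,0,0],"spin":0},{"linear":[0,0,0],"spin":0}]' 0.3
python3 -c 'from meas import *;meas("pics/m8.png")'
python3 -m handwheel '[{"linear":[0,0,0.03],"spin":0},{"linear":[0,0,0.06],"spin":0},{"linear":[-0.03,0,0.15],"spin":0},{"linear":[-0.05,0,0.25],"spin":0},{"linear":[-0.05,0,0.25],"spin":0}]'
python3 -m handwheel '[{"linear":[-0.1,0,0.2],"spin":0},{"linear":[-0.1,0,0.2],"spin":0},{"linear":[0,0,0],"spin":0},{"linear":[0,0,0],"spin":0},{"linear":[0,0,0],"spin":0}]'
python3 - <<'E'
from pnp import *
from meas import meas
meas("pics/m9.png"); s=bot.state(); t=s["tool_pos"]
C,im=shoot("wrist","pics/w9.png"); np.savez("w9.npz",*C)
hsv=cv2.cvtColor(im,cv2.COLOR_RGB2HSV).astype(int); br=((hsv[...,1]>150)&(hsv[...,0]>12)&(hsv[...,0]<30)&(hsv[...,2]>90))
R=np.array([np.subtract(G(p,*v),G(p,0,0,0)) for v in np.eye(3)]); 
q=lambda a,b,h:proj(C,G(p,A(p)+a,B(p)+b,21+h))[0].round(1).tolist()
print("pred head/tail/eye/foot px",q(17,0,8),q(-93,0,8),q(0,0,8),q(17,22,8),q(-93,22,8),q(17,-22,8),q(-93,-22,8))
cnt=[]
n,l,st,ce=cv2.connectedComponentsWithStats(br.astype(np.uint8)); 
print([(st[i].tolist(),ce[i].round(0).tolist()) for i in range(1,n) if st[i,4]>800])
E
```

```text
clock: 15.75
tool_pos: [575.3, -5.1, 119.0]
orientation: [3.141, -0.0, 0.05]
ft_force: [-0.8, -1.1, 3.7]
width: 0.489
grasp_force: 62.3
clock: 16.08
tool_pos: [574.7, -4.8, 118.5]
orientation: [-3.141, 0.001, 0.05]
ft_force: [0.6, 0.5, 0.2]
width: 0.646
grasp_force: 0.0
16.1333 [574.8  -4.8 118.6] [ 0.1 -0.1  0.3]
('red', [155, 10, 127, 21, 2121], [213.7, 19.4], [78.5, 24.3])
('red', [126, 108, 62, 35, 1775], [157.3, 124.8], [42.4, 53.0])
('green', [108, 63, 68, 37, 2071], [142.7, 80.6], [59.4, 53.0])
clock: 16.55
tool_pos: [554.6, -4.8, 230.9]
orientation: [-3.141, 0.002, 0.05]
ft_force: [0.8, -0.7, -0.1]
width: 0.651
grasp_force: 0.0
clock: 16.97
tool_pos: [525.6, -4.9, 290.3]
orientation: [3.142, -0.001, 0.05]
ft_force: [0.2, 0.4, 0.4]
width: 0.648
grasp_force: 0.0
17.0167 [525.3  -4.9 289.4] [0.1 0.5 0.5]
('red', [241, 26, 41, 7, 243], [260.6, 29.4], [78.5, 24.6])
('red', [220, 65, 24, 16, 347], [231.9, 72.5], [42.3, 52.9])
('green', [218, 46, 24, 15, 319], [229.6, 52.6], [59.4, 53.0])
pred head/tail/eye/foot px [284.8, 73.8] [284.4, 175.4] [284.8, 93.3] [258.9, 73.9] [264.6, 175.4] [310.8, 73.8] [304.2, 175.3]
[([260, 74, 51, 104, 4350], [285.0, 125.0]), ([152, 222, 26, 51, 947], [164.0, 247.0]), ([0, 230, 28, 41, 856], [12.0, 251.0])]
```

```bash
python3 -c 'from cell import bot;print(bot.sign_off())'
```

```text
the job is handed in; nothing more can be done
None
```

The job is handed in at about 17 s, but no verdict came back: the brass plate hangs by its large eye on the post, flat on the bar with the slide home. By my camera measurements the pointer was held within about 1 mm of the green band's centre for over a second, then eased back in small steps. I did not touch the tape, pot or tub.

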